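# Hold the vial dock cover ready over its pins

### The arm

A 6-joint arm with a two-finger parallel gripper is mounted at the origin on the work surface. World frame = base frame: x ahead of the robot, y to its left, z up, the work surface at z = 0. Lengths are in m, angles in rad, forces in N, time in s.
With the tool pointing down it reaches from about 0.3 to 0.875 m from the base axis. Payload 6.4 kg.
Tool frame: the origin (TCP) lies midway between the tips of the shut fingers; the grasp point (between the pads) lies ctrl.grip_point_offset behind it (ctrl.grip_point_offset is the distance from the TCP to the grasp point, in m); z points along the fingers, y is the direction in which the jaws open and shut (so a half turn about z gives the same grasp; the last joint's range is limited). The gripper opens to 85 mm and grips with 20 to 120 N. Pads are 22 mm wide; open, the fingers measure 114 mm over their backs; the gripper's body (76 mm by 85 mm) begins 54 mm behind the grasp point. The pads swing forward as they close: fully open they stand 13 mm farther back than shut.
Start: joints at [-1.318, 0.181, 1.607, -0, 1.354, -0.206], TCP at [0.255, -0.516, 0.231] pointing down, gripper open.
Joint ranges: [-2.99, 2.99], [-0.89, 2.07], [0.3, 2.58], [-1.14, 4.28], [0, 2.63], [-3.12, 3.12]. Speed limits (rad/s): [2.57, 2.57, 3.01, 3.14, 3.14, 3.14].

### API

Orientations are given as a unit quaternion [w, x, y, z].
In Python, from bench import ctrl, viewer gives the robot as it stands.
- The arm moves only by the shell command python3 -m handwheel 'ROWS' [OPENING]. ROWS is JSON, a list of rows, each an object with "travel": the shift along the tool's x, y, z as a fraction of full scale, a list of three; "dr": the turn, a rotation vector about the tool's x, y, z as a fraction of full scale, a list of three. A call has 1 to 20 rows; each row shifts and turns the pose as measured when the row begins, along the tool's axes as they then stand; what a row does not reach is not made up. Full scale, the value 1, is 150 mm for a shift and 30 degrees for a turn. A row lasts 1/12 s, in which the tool goes at most 41.7 mm and 7.16 degrees, less where a joint would pass 70% of its speed; a pose out of reach is approached as far as the arm can. A call with a number of a shift or a turn outside -1 to 1 is refused whole. A call with a gripper value outside its range is refused whole. OPENING is the opening, from -1 (shut) to 1 (fully open), set as the call begins (- or left out, the last holds). The fingers move at their own pace and stop on an object; the grip force is fixed at half the most. Time passes only in rows, so rows that do not move let the fingers close. It gives the time, the measured TCP pose, the force and the opening at its end, in the units of the state.
- ctrl.get_obs(): the state, without advancing time (a new reading comes with each control period).
- viewer.camera(name): name is "side" or "top"; returns the picture (420x560x3 uint8, red, green, blue); there is no depth.
- viewer.get_calibration(name): a dict with "camera_matrix" (3x3 intrinsics, pixels), "R" (3x3) and "t" (3): a world point X has camera coordinates R X + t. Camera axes: x right, y down, z forward; pixel columns grow to the right and rows downward; lengths in m; the calibration is good to about 2 mm. A picture is of the moment at which its call begins. get_calibration takes no time and is no camera call.
- ctrl.hand_in(): hands the job in, once; it reports no verdict.
The state is a dict: "time_s": time; "q": joint angles; "dq": joint speeds; "joint_efforts": joint torques, N m; "eef_pos": TCP position; "eef_rot": TCP orientation; "wrist_force": force on the tool from outside, world axes, zero at the start; "torque": the same for the moment, N m; "opening": opening from 0.0 (shut) to 1.0 (fully open).
Only numpy, scipy, OpenCV 4.12 (cv2) and the standard library are available. Lean on these libraries where they do the work, as an engineer would, in place of code of your own. Each camera call takes 0.05 s, during which the arm holds its last target. There are 200 camera calls.

### The job

Lift the cover plate by its black handle off the pins of the empty vial dock, carry it up and over the bottles standing in the caddy, and bring it to the dock full of vials: hold it there level, about a centimetre above the tips of that dock's two pins, with both its holes centred over the pins, so that I can check the vial caps before it goes down. Never let it touch the full dock, and leave the bottles and the other things on the bench undisturbed. Finish while still holding the cover still in the air: do not lower it, set it down or let go.

Things in the scene. Friction and masses are not known exactly. Their poses are not given: they have to be found in the camera images.
- cover: Loose aluminium cover plate 160 (its x) x 120 (its y) x 6 mm, about 0.35 kg, lying at the start on the rim of the empty dock, underside 70 mm above the table, axes parallel to that dock's. Two through holes at diagonally opposite corners; it fits the docks equally well turned by half a turn. Black bridge handle in the middle of its top. Origin: centre of the underside; z up.
- cover_grip (a point): Centre of the handle's bar, 37 mm above the plate's underside. The bar runs along the cover's x: 80 mm long, 18 mm wide (y), from 26 to 48 mm above the underside, on a 12 mm foot near each end.
- cover_hole_a (a point): Centre of one hole, at the underside, (+64,+44) mm from the cover's origin. 21 mm across, 1.5 mm loose all round on a pin's 18 mm base.
- cover_hole_b (a point): Centre of the other hole, same size, at the underside, (-64,-44) mm from the cover's origin.
- empty_dock: White open-topped box on the table, fixed, 160 (its x) x 120 (its y) mm, rim 70 mm high, on a round grey foot 210 mm across, 12 high. Two conical locating pins at opposite corners, (+64,+44) and (-64,-44) mm, 18 mm above the rim. On the left or the right, turned up to 0.35 rad. Origin: centre of underside; z up. Has no vials; carries the cover at the start.
- full_dock: White open-topped box on the table, fixed, 160 (its x) x 120 (its y) mm, rim 70 mm high, on a round grey foot 210 mm across, 12 high. Two conical locating pins at opposite corners, (+64,+44) and (-64,-44) mm, 18 mm above the rim. On the left or the right, turned up to 0.35 rad. Origin: centre of underside; z up. Uncovered, full of small capped vials, cap tops 66 mm high.
- full_dock_pin_a (a point): Tip of the full dock's pin at (+64,+44) mm, 88 mm above the table; the steel pin is 18 mm across for its lowest 7 mm, then tapers to 4 mm at the tip.
- full_dock_pin_b (a point): Tip of the full dock's pin at (-64,-44) mm, 88 mm above the table; the steel pin is 18 mm across for its lowest 7 mm, then tapers to 4 mm at the tip.
- caddy: Grey open-topped bottle caddy between the two docks, fixed, 240 (its x) x 84 (its y) x 50 mm, with three cells in a row along x. Origin: centre of its underside, on the table.
- caddy_bottle_1: Amber bottle in the caddy cell nearest the robot, 68 mm across, its cap's top 149 mm above the table. Origin: centre of its underside, 4 mm above the table.
- caddy_bottle_2: Clear bottle in the middle cell, 66 mm across, top 134 mm above the table. Origin as above.
- caddy_bottle_3: White bottle in the far cell, 68 mm across, top 144 mm above the table. Origin as above.
- beaker: Glass beaker, 70 mm across, 90 mm high; loose bystander. Origin: its underside.
- reagent_bottle: Amber bottle, 72 mm across, 150 mm high; loose bystander. Origin: its underside.
- jar: White jar, 70 mm across, 80 mm high; loose bystander. Origin: its underside.
- screwdriver: Screwdriver lying on the table; loose bystander. Origin: its underside.
- dish: Small white dish, 90 mm across, 30 mm high; loose bystander. Origin: its underside.
- timer: Grey bench timer, 50 x 80 x 30 mm; loose bystander. Origin: its underside.

How it is judged:
On the way, in this order (a step that is already met when the one before it is completed fails the run):
1. the cover is lifted clear of the empty dock's pins, held by the gripper (z of cover in the frame of empty_dock above 0.095 m and contact force between the fingers and cover above 1 N), for 0.05 s.
2. the cover is carried over the caddy, above the bottle tops (y of cover in the frame of caddy between -0.05 and 0.05 m and height (world z) of cover above 0.15 m and contact force between the fingers and cover above 1 N), for 0.02 s.
At the end, for the whole second after the job is handed in: Gripper holds the cover still, touching neither dock nor caddy: each hole within 8 mm of a full-dock pin's axis, underside 2 to 20 mm above the pin tips at both holes, tilt under 0.1 rad; caddy bottles upright (0.15 rad), they and the bystanders within 20 mm of their start (((horizontal distance between cover_hole_a and full_dock_pin_a below 0.008 m and horizontal distance between cover_hole_b and full_dock_pin_b below 0.008 m) or (horizontal distance between cover_hole_a and full_dock_pin_b below 0.008 m and horizontal distance between cover_hole_b and full_dock_pin_a below 0.008 m)) and z of cover_hole_a in the frame of full_dock between 0.09 and 0.108 m and z of cover_hole_b in the frame of full_dock between 0.09 and 0.108 m and angle between cover's own z axis and vertical below 0.1 rad and contact force between the fingers and cover above 1 N and contact force between cover and full_dock below 0.05 N and contact force between cover and empty_dock below 0.05 N and contact force between cover and caddy below 0.05 N and linear speed of cover below 0.02 m/s and angular speed of cover below 0.15 rad/s and distance of each of caddy_bottle_1, caddy_bottle_2, caddy_bottle_3, beaker, reagent_bottle, jar, screwdriver, dish, timer from where it was at the start of the episode below 0.02 m and angle between each of caddy_bottle_1, caddy_bottle_2, caddy_bottle_3's own z axis and vertical below 0.15 rad); the arm keeps its last pose, push and grip.
It fails at once if the cover touches the full dock (contact force between cover and full_dock above 0.3 N).
It fails at once if a bottle in the caddy is knocked over or out of place (distance of any of caddy_bottle_1, caddy_bottle_2, caddy_bottle_3 from where it was at the start of the episode above 0.02 m or angle between any of caddy_bottle_1, caddy_bottle_2, caddy_bottle_3's own z axis and vertical above 0.15 rad).
It fails at once if another thing on the bench is pushed away (distance of any of beaker, reagent_bottle, jar, screwdriver, dish, timer from where it was at the start of the episode above 0.02 m).
It also fails if it takes over 48 s, if anything falls off the work surface, if the arm or the gripper's body presses on something with over 40 N, if the wrist force passes 120 N, or if a joint passes its speed limit or range.

## Working session

There is one attempt and no reset: what is moved stays moved. The work goes in short steps, Python scripts to look and compute and a shell command to move; the robot and the scene stay as the last step left them, time stands still between calls to the robot, and variables do not carry over. Pictures are saved under pics/ and viewed, about 8 in all and at most 12, crops included, and the job is handed in when it is done.

```bash
mkdir -p pics
python3 - <<'E'
from bench import ctrl, viewer
import cv2,numpy as np
o=ctrl.get_obs();print(o, ctrl.grip_point_offset)
for n in("top","side"):
    cv2.imwrite(f"pics/{n}0.png",viewer.camera(n)[:,:,::-1]); print(n,viewer.get_calibration(n))
E
```

```text
{'time_s': 0.0, 'q': array([-1.31829401e+00,  1.81591418e-01,  1.60799350e+00, -3.39464197e-05,
        1.35378891e+00, -2.06298898e-01]), 'dq': array([-0.00125731,  0.00102425,  0.00044976, -0.00065146,  0.00033485,
       -0.00095814]), 'joint_efforts': array([-5.17580556e-04, -4.44875050e+01, -3.51335657e+01, -3.58419757e-04,
        9.24052438e-03,  9.27840972e-06]), 'eef_pos': array([ 0.25451901, -0.51499037,  0.23036283]), 'eef_rot': array([-8.89965727e-04,  9.73801647e-01,  2.27397357e-01, -3.71396729e-05]), 'wrist_force': array([ 0.55522142, -0.53893745, -0.10033622]), 'torque': array([-0.00485026,  0.04048222, -0.02693668]), 'opening': 0.9985164523183212} 0.0187
top {'camera_matrix': array([[459.43014203,   0.        , 280.92451416],
       [  0.        , 459.43014203, 208.87338572],
       [  0.        ,   0.        ,   1.        ]]), 'R': array([[ 1.46449122e-02, -9.99892596e-01,  5.68638929e-04],
       [-9.89563331e-01, -1.45751534e-02, -1.43359612e-01],
       [ 1.43352503e-01,  1.53678470e-03, -9.89670500e-01]]), 't': array([-0.02571045,  0.57962109,  1.53205514])}
side {'camera_matrix': array([[382.9218071 ,   0.        , 285.20169819],
       [  0.        , 382.9218071 , 203.73313811],
       [  0.        ,   0.        ,   1.        ]]), 'R': array([[-0.89573498, -0.4445367 , -0.00677997],
       [-0.31849243,  0.6522485 , -0.6878477 ],
       [ 0.31019578, -0.61396988, -0.72582337]]), 't': array([0.49053691, 0.25854875, 1.04930724])}
```

View pics/top0.png

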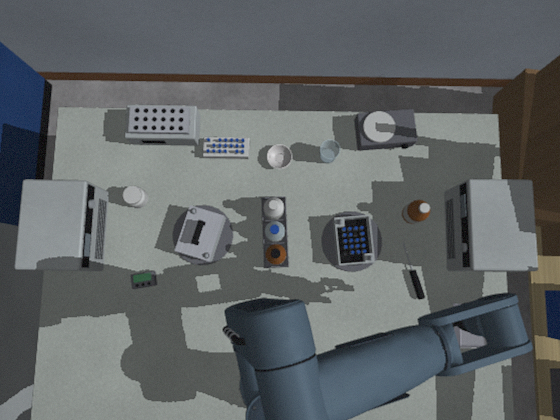

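View pics/side0.png

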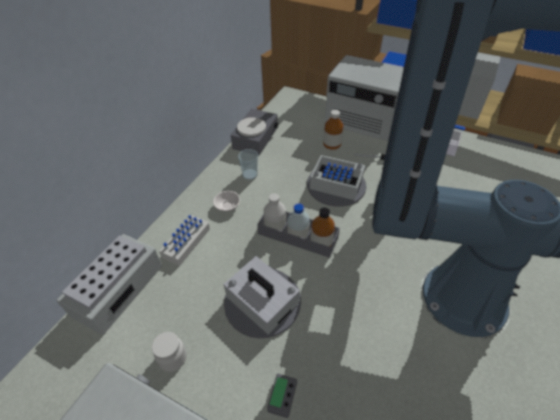

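The top view shows the cover on the left dock (about 203,234, handle at about 195,232), the caddy in the middle (274,232) and the full dock on the right (354,240). Next I'll zoom in on both docks.

Run:
```python
import cv2,numpy as np
im=cv2.imread("pics/top0.png")
a=cv2.resize(im[195:275,160:240],None,fx=5,fy=5,interpolation=cv2.INTER_CUBIC)
b=cv2.resize(im[195:275,315:395],None,fx=5,fy=5,interpolation=cv2.INTER_CUBIC)
cv2.imwrite("pics/crop.png",np.hstack([a,b]))
```

```text
(no output)
```

View pics/crop.png

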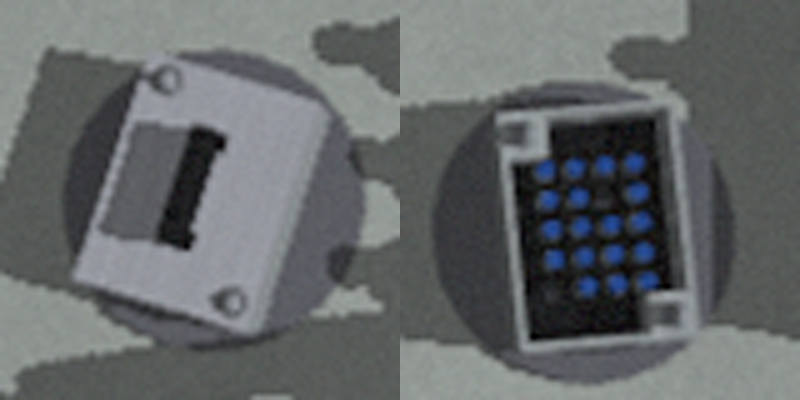

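```bash
cat > h.py <<'E'
import numpy as np,cv2,json
from bench import ctrl,viewer
def ray(n,uv,z):
    c=viewer.get_calibration(n);K,R,t=c["camera_matrix"],c["R"],c["t"]
    C=-R.T@t; d=R.T@np.linalg.inv(K)@np.array([uv[0],uv[1],1.]); return C+d*(z-C[2])/d[2]
def px(n,X):
    c=viewer.get_calibration(n);p=c["camera_matrix"]@(c["R"]@np.asarray(X)+c["t"]);return p[:2]/p[2]
def crop(p,o,f=5): return ((np.array(p)+.5)/f-.5)+o
E
python3 - <<'E'
from h import *
np.set_printoptions(precision=4,suppress=True)
c=viewer.get_calibration("top");print("cam",-c["R"].T@c["t"])
def rect(P):
    P=np.array(P)[:,:2];print(P,"sides",np.linalg.norm(P-np.roll(P,-1,0),axis=1),"ctr",P.mean(0))
    for i in range(4):
        d=P[(i+1)%4]-P[i];print(np.degrees(np.arctan2(d[1],d[0])),end=" ")
    print()
L=lambda p,z:ray("top",crop(p,(160,195)),z)
F=lambda p,z:ray("top",crop((p[0]-400,p[1]),(315,195)),z)
print("cover");rect([L(p,.076) for p in[(148,55),(330,103),(258,332),(73,277)]])
a,b=L((212,137),.118),L((178,240),.118);print("bar",a,b,(a+b)/2,np.linalg.norm(a-b),np.degrees(np.arctan2(*(a-b)[1::-1])))
a,b=L((168,80),.08),L((233,301),.08);print("pins",a,b,(a+b)/2,np.linalg.norm(a-b),"want .1553")
print("full");rect([F(p,.07) for p in[(497,112),(683,98),(700,335),(522,352)]])
a,b=F((517,133),.08),F((667,311),.08);print("pins",a,b,(a+b)/2,np.linalg.norm(a-b))
im=cv2.imread("pics/top0.png").astype(int)
# masks
for nm,(x0,y0,x1,y1),z in(("cover",(160,195,240,275),.076),("full",(315,195,395,275),.07)):
    s=im[y0:y1,x0:x1]; m=((s.min(2)>125)).astype(np.uint8)
    h=cv2.cvtColor(s.astype(np.uint8),cv2.COLOR_BGR2HSV); print(nm,s[40,::4].tolist())
# foot, side crop
sd=cv2.imread("pics/side0.png")
A=cv2.resize(sd[250:340,215:305],None,fx=4.4,fy=4.4,interpolation=cv2.INTER_CUBIC)
B=cv2.resize(sd[140:210,300:370],(396,396),interpolation=cv2.INTER_CUBIC)
cv2.imwrite("pics/sidecrop.png",np.hstack([A,B]))
E
```

```text
cam [ 0.3543 -0.0196  1.5993]
cover
[[0.5815 0.2905]
 [0.5509 0.1674]
 [0.398  0.21  ]
 [0.4324 0.3336]] sides [0.1268 0.1587 0.1283 0.1553] ctr [0.4907 0.2504]
-103.98633227263058 164.42976686218273 74.47359761469347 -16.140327086785152 
bar [0.5221 0.2381 0.118 ] [0.455  0.2574 0.118 ] [0.4885 0.2477 0.118 ] 0.06982557534386818 -16.037427056923867
pins [0.5643 0.2756 0.08  ] [0.418  0.2266 0.08  ] [0.4911 0.2511 0.08  ] 0.15428951879136646 want .1553
full
[[ 0.5509 -0.1957]
 [ 0.5622 -0.3206]
 [ 0.4041 -0.3297]
 [ 0.3912 -0.2119]] sides [0.1255 0.1584 0.1185 0.1605] ctr [ 0.4771 -0.2645]
-84.82432748532219 -176.70188671079555 96.24705971385825 5.799937766705496 
pins [ 0.5357 -0.2078  0.08  ] [ 0.4192 -0.3062  0.08  ] [ 0.4775 -0.257   0.08  ] 0.15250981409242007
cover [[83, 87, 83], [91, 93, 88], [91, 90, 87], [74, 75, 69], [56, 52, 53], [151, 142, 139], [97, 95, 94], [97, 93, 90], [93, 91, 89], [34, 29, 30], [136, 130, 126], [155, 148, 144], [158, 152, 148], [158, 153, 149], [157, 149, 146], [118, 114, 109], [97, 91, 90], [101, 93, 93], [106, 100, 101], [150, 152, 147]]
full [[81, 85, 82], [87, 87, 84], [57, 50, 53], [56, 53, 53], [60, 56, 55], [81, 81, 78], [17, 18, 18], [113, 76, 59], [32, 30, 30], [124, 72, 44], [61, 53, 53], [20, 15, 17], [57, 36, 29], [36, 37, 36], [141, 139, 135], [98, 93, 91], [59, 56, 55], [85, 88, 86], [85, 88, 84], [88, 89, 86]]
```

View pics/sidecrop.png

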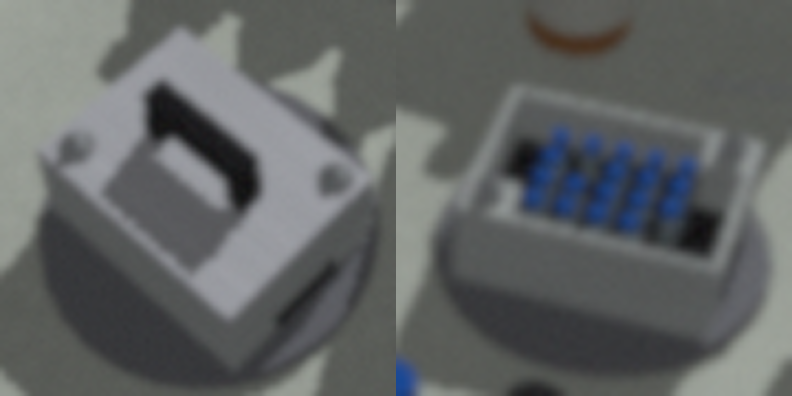

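Run:
```python
from h import *
np.set_printoptions(precision=4,suppress=True)
F=lambda p,z:ray("top",crop((p[0]-400,p[1]),(315,195)),z)
print("foot ctr",F((583.5,230),.012), "diam", np.linalg.norm(F((432,230),.012)-F((735,230),.012)),np.linalg.norm(F((583,80),.012)-F((583,380),.012)))
S=lambda p,z:ray("side",((np.array(p)-(396,0)+.5)/(396/70)-.5)+(300,140),z)
P=np.array([S(p,.07)[:2] for p in[(515,88),(765,142),(715,270),(458,203)]]);print("side rim",P,P.mean(0),np.linalg.norm(P-np.roll(P,-1,0),axis=1))
for i in range(4):
    d=P[(i+1)%4]-P[i];print(np.degrees(np.arctan2(d[1],d[0])),end=" ")
im=cv2.imread("pics/top0.png");g=cv2.cvtColor(im,cv2.COLOR_BGR2GRAY)
# rectify the rim plane z=.07 at 1 mm/px : homography from 4 world points
W=np.array([[.36,-.15],[.60,-.15],[.60,-.38],[.36,-.38]])
src=np.float32([px("top",[*w,.07]) for w in W]); dst=np.float32([[(-.15-w[1])*1000,(.60-w[0])*1000] for w in W])
H=cv2.getPerspectiveTransform(src,dst*2.5); r=cv2.warpPerspective(im,H,(575,600),flags=cv2.INTER_CUBIC)
for k in range(0,600,50): cv2.line(r,(0,k),(8,k),(0,0,255),1)
for k in range(0,575,50): cv2.line(r,(k,0),(k,8),(0,0,255),1)
cv2.imwrite("pics/rect.png",r)
```

```text
foot ctr [ 0.477 -0.262  0.012] diam 0.20950052064375027 0.2075655228533704
side rim [[ 0.5619 -0.3139]
 [ 0.404  -0.3329]
 [ 0.3943 -0.2123]
 [ 0.5508 -0.1998]] [ 0.4777 -0.2647] [0.159  0.121  0.157  0.1146]
-173.11573541576993 94.61489144310858 4.553869186460224 -84.4608050330204
```

View pics/rect.png

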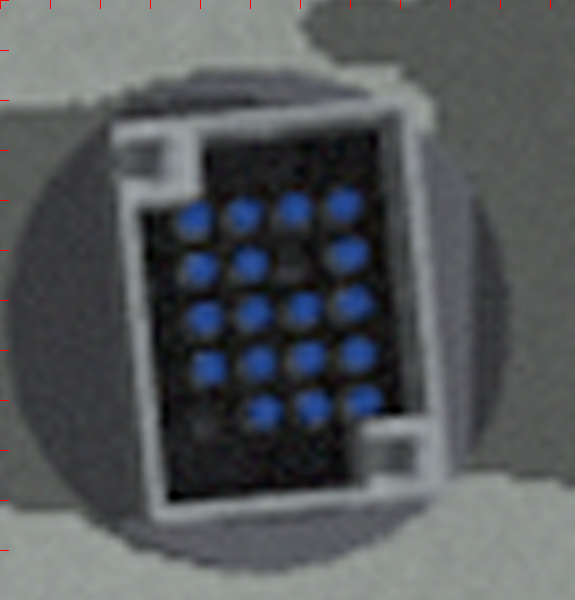

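```bash
cat >> h.py <<'E'
def todo(x,y,z,head):
    from scipy.spatial.transform import Rotation as R
    o=ctrl.get_obs();w=o["eef_rot"];r=R.from_quat([w[1],w[2],w[3],w[0]])
    h=np.radians(head);T=np.c_[[np.cos(h),np.sin(h),0],[np.sin(h),-np.cos(h),0],[0,0,-1]]
    p=o["eef_pos"];np.set_printoptions(precision=4,suppress=True)
    print("t",o["time_s"],"pos",p,"head",np.degrees(np.arctan2(*r.as_matrix()[1::-1,0])),"q",o["q"],"F",o["wrist_force"],"op",o["opening"])
    print("shift units",r.inv().apply(np.array([x,y,z])-p)/.15,"rot units",np.degrees((r.inv()*R.from_matrix(T)).as_rotvec())/30)
E
python3 -m handwheel '[{"travel":[0,0,-0.03],"dr":[0,0,0.235]},{"travel":[0,0,-0.03],"dr":[0,0,0.235]},{"travel":[0,0,-0.03],"dr":[0,0,0.235]},{"travel":[0,0,-0.03],"dr":[0,0,0.235]},{"travel":[0,0,-0.03],"dr":[0,0,0.235]},{"travel":[0,0,-0.03],"dr":[0,0,0.235]},{"travel":[0,0,0],"dr":[0,0,0]}]' 1
python3 -c "
from h import *
todo(.490,.2495,.25,-16)"
```

```text
time_s: 0.68
eef_pos: [0.2539, -0.5124, 0.254]
eef_rot: [-0.005, 0.989, -0.148, -0.002]
wrist_force: [0.2, 0.4, 0.1]
opening: 1.003
t 0.6833 pos [ 0.2539 -0.5124  0.254 ] head -17.03477631715605 q [-1.3183  0.1625  1.5816  0.      1.408   0.5498] F [0.2276 0.3861 0.0553] op 1.002976811720121
shift units [ 0.0172 -5.3173  0.0742] rot units [-0.0172  0.0103 -0.0345]
```

```bash
python3 -m handwheel '[{"travel":[0,-0.26,0],"dr":[0,0,0]},{"travel":[0,-0.26,0],"dr":[0,0,0]},{"travel":[0,-0.26,0],"dr":[0,0,0]},{"travel":[0,-0.26,0],"dr":[0,0,0]},{"travel":[0,-0.26,0],"dr":[0,0,0]},{"travel":[0,-0.26,0],"dr":[0,0,0]},{"travel":[0,-0.26,0],"dr":[0,0,0]},{"travel":[0,-0.26,0],"dr":[0,0,0]},{"travel":[0,-0.26,0],"dr":[0,0,0]},{"travel":[0,-0.26,0],"dr":[0,0,0]},{"travel":[0,-0.26,0],"dr":[0,0,0]},{"travel":[0,-0.26,0],"dr":[0,0,0]},{"travel":[0,-0.26,0],"dr":[0,0,0]},{"travel":[0,-0.26,0],"dr":[0,0,0]},{"travel":[0,-0.26,0],"dr":[0,0,0]},{"travel":[0,-0.26,0],"dr":[0,0,0]}]'
python3 -c "
from h import *
todo(.490,.2495,.25,-16)"
```

```text
time_s: 2.02
eef_pos: [0.4202, 0.1112, 0.2532]
eef_rot: [-0.007, 0.992, -0.123, -0.003]
wrist_force: [1.2, -0.4, 0.1]
opening: 0.999
t 2.0167 pos [0.4202 0.1112 0.2532] head -14.075853551343085 q [-0.0269 -0.1688  1.9137  0.015   1.4006  1.787 ] F [ 1.2247 -0.4125  0.0999] op 0.9989462882986494
shift units [ 0.2272 -1.0069  0.0333] rot units [-0.0257  0.0138  0.064 ]
```

```bash
python3 -m handwheel '[{"travel":[0.06,-0.2,0],"dr":[-0.01,0.01,0.03]},{"travel":[0.06,-0.2,0],"dr":[-0.01,0,0.03]},{"travel":[0.06,-0.2,0],"dr":[0,0,0]},{"travel":[0.05,-0.2,0],"dr":[0,0,0]},{"travel":[0,-0.15,0],"dr":[0,0,0]},{"travel":[0,0,0],"dr":[0,0,0]},{"travel":[0,0,0],"dr":[0,0,0]}]'
python3 - <<'E'
from h import *
todo(.490,.2495,.25,-16)
im=viewer.camera("top")[:,:,::-1];s=viewer.camera("side")[:,:,::-1]
cv2.imwrite("pics/over.png",np.hstack([cv2.resize(im[180:280,150:250],(400,400),interpolation=2),cv2.resize(s[210:330,200:320],(400,400),interpolation=2)]))
E
```

```text
time_s: 2.6
eef_pos: [0.4895, 0.2563, 0.2498]
eef_rot: [-0.002, 0.993, -0.119, -0.002]
wrist_force: [-0.9, -0.6, 1.2]
opening: 1.0
t 2.6 pos [0.4895 0.2563 0.2498] head -13.648977625548058 q [0.2647 0.1168 1.6417 0.0047 1.3866 2.0729] F [-0.9328 -0.5672  1.1979] op 1.0004919540651709
shift units [ 0.014   0.0431 -0.0018] rot units [-0.0044  0.0101  0.0784]
```

```bash
python3 -m handwheel '[{"travel":[0.014,0.04,0],"dr":[0,0.01,0.08]},{"travel":[0,0,0.15],"dr":[0,0,0]},{"travel":[0,0,0.15],"dr":[0,0,0]},{"travel":[0,0,0.15],"dr":[0,0,0]},{"travel":[0,0,0.15],"dr":[0,0,0]},{"travel":[0,0,0],"dr":[0,0,0]},{"travel":[0,0,0],"dr":[0,0,0]}]'
python3 - <<'E'
from h import *
todo(.490,.250,.0895,-16)
im=viewer.camera("top")[:,:,::-1];s=viewer.camera("side")[:,:,::-1]
cv2.imwrite("pics/over2.png",np.hstack([cv2.resize(im[180:280,150:250],(400,400),interpolation=2),cv2.resize(s[210:330,200:320],(400,400),interpolation=2)]))
E
```

```text
time_s: 3.28
eef_pos: [0.4902, 0.2403, 0.1602]
eef_rot: [-0.001, 0.99, -0.143, 0.003]
wrist_force: [-0.6, -0.3, 0.1]
opening: 1.001
t 3.2833 pos [0.4902 0.2403 0.1602] head -16.421676360682884 q [ 0.2383  0.1877  1.7511 -0.0001  1.1966  2.0958] F [-0.6081 -0.2679  0.1334] op 1.0013775318028788
shift units [-0.0218 -0.0605  0.4711] rot units [-0.0057 -0.0103 -0.014 ]
```

View pics/over2.png

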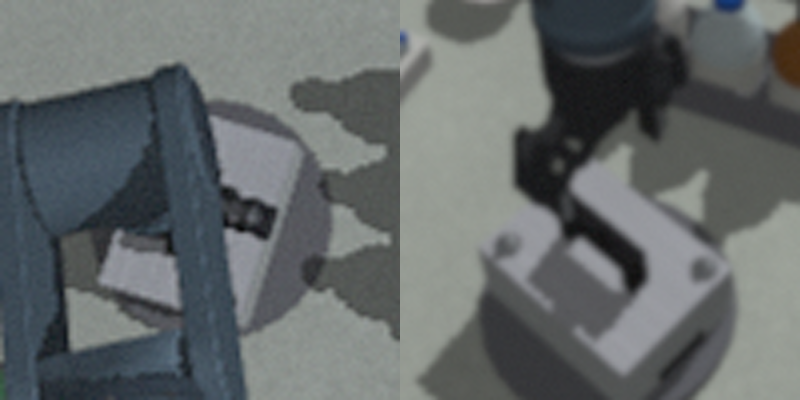

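The gripper is above the bar and the jaws are across it. In the side crop the fingers are at about (540,170) and (650,110), with the bar running (570,210) to (635,280). I'll correct slightly and go down.

```bash
python3 -m handwheel '[{"travel":[-0.02,-0.06,0],"dr":[-0.005,-0.01,-0.01]},{"travel":[0,0,0],"dr":[0,0,0]},{"travel":[0,0,0.1],"dr":[0,0,0]},{"travel":[0,0,0.1],"dr":[0,0,0]},{"travel":[0,0,0.1],"dr":[0,0,0]},{"travel":[0,0,0.05],"dr":[0,0,0]},{"travel":[0,0,0],"dr":[0,0,0]},{"travel":[0,0,0],"dr":[0,0,0]}]'
python3 -c "
from h import *
todo(.490,.250,.0895,-16)"
```

```text
time_s: 4.05
eef_pos: [0.498, 0.2546, 0.1183]
eef_rot: [-0.004, 0.99, -0.138, 0.009]
wrist_force: [0.6, -0.2, 0.7]
opening: 1.001
t 4.05 pos [0.498  0.2546 0.1183] head -15.911571639788022 q [0.2602 0.2615 1.7564 0.0005 1.1031 2.1084] F [ 0.63   -0.1854  0.7119] op 1.0010606634166195
shift units [-0.0464  0.0466  0.1908] rot units [-0.0208 -0.0333  0.0031]
```

```bash
python3 -m handwheel '[{"travel":[-0.045,0.04,0],"dr":[-0.02,-0.03,0]},{"travel":[0,0,0],"dr":[0,0,0]},{"travel":[0,0,0],"dr":[0,0,0]},{"travel":[0,0,0],"dr":[0,0,0]}]'
python3 -c "
from h import *
todo(.490,.250,.0895,-16)"
python3 -m handwheel '[{"travel":[0,0,0],"dr":[0,0,0]}]'
python3 -c "
from h import *
todo(.490,.250,.0895,-16)"
```

```text
time_s: 4.38
eef_pos: [0.4907, 0.2511, 0.1214]
eef_rot: [-0.0, 0.99, -0.138, 0.002]
wrist_force: [0.8, 0.0, -0.6]
opening: 0.996
t 4.3833 pos [0.4907 0.2511 0.1214] head -15.867733996819695 q [ 0.2579  0.2511  1.7621 -0.0008  1.1244  2.106 ] F [ 0.8005  0.0169 -0.6351] op 0.996491794163027
shift units [-0.0036  0.0084  0.2128] rot units [-0.0028 -0.0073  0.0044]
time_s: 4.47
eef_pos: [0.491, 0.2511, 0.122]
eef_rot: [-0.001, 0.99, -0.138, 0.002]
wrist_force: [0.6, -0.5, -0.3]
opening: 1.0
t 4.4667 pos [0.491  0.2511 0.122 ] head -15.872953750267165 q [ 0.2579  0.2504  1.7617 -0.0008  1.1246  2.106 ] F [ 0.6143 -0.4754 -0.2524] op 1.0004678945447998
shift units [-0.0057  0.0095  0.2166] rot units [-0.0037 -0.0088  0.0042]
```

```bash
python3 -m handwheel '[{"travel":[0,0.005,0.07],"dr":[0,0,0]},{"travel":[0,0,0.07],"dr":[0,0,0]},{"travel":[0,0,0.06],"dr":[0,0,0]},{"travel":[0,0,0],"dr":[0,0,0]},{"travel":[0,0,0],"dr":[0,0,0]}]'
python3 -c "
from h import *
todo(.490,.250,.0895,-16)"
```

```text
time_s: 4.88
eef_pos: [0.491, 0.2502, 0.0887]
eef_rot: [-0.001, 0.99, -0.138, 0.003]
wrist_force: [0.4, 0.6, 0.8]
opening: 1.001
t 4.8833 pos [0.491  0.2502 0.0887] head -15.888180827405835 q [ 0.2562  0.2978  1.7804 -0.0008  1.0581  2.1047] F [0.4184 0.6015 0.7959] op 1.0010946419419284
shift units [-0.0061  0.0031 -0.0053] rot units [-0.004  -0.0093  0.0037]
```

Close.

```bash
python3 -m handwheel '[{"travel":[0,0,0],"dr":[0,0,0]},{"travel":[0,0,0],"dr":[0,0,0]},{"travel":[0,0,0],"dr":[0,0,0]},{"travel":[0,0,0],"dr":[0,0,0]},{"travel":[0,0,0],"dr":[0,0,0]},{"travel":[0,0,0],"dr":[0,0,0]},{"travel":[0,0,0],"dr":[0,0,0]},{"travel":[0,0,0],"dr":[0,0,0]},{"travel":[0,0,0],"dr":[0,0,0]},{"travel":[0,0,0],"dr":[0,0,0]},{"travel":[0,0,0],"dr":[0,0,0]},{"travel":[0,0,0],"dr":[0,0,0]}]' -1
python3 -c "
from h import *
todo(.490,.250,.0895,-16)"
```

```text
time_s: 5.88
eef_pos: [0.4913, 0.2518, 0.089]
eef_rot: [-0.002, 0.99, -0.138, 0.003]
wrist_force: [0.4, 1.2, -1.4]
opening: 0.197
t 5.8833 pos [0.4913 0.2518 0.089 ] head -15.902829813694128 q [0.2575 0.298  1.7795 0.0022 1.0573 2.1048] F [ 0.3859  1.1806 -1.3843] op 0.19713781516700188
shift units [-0.0046  0.0141 -0.0036] rot units [-0.0098 -0.0093  0.0033]
```

```bash
python3 -m handwheel '[{"travel":[0,0,-0.04],"dr":[0,0,0]},{"travel":[0,0,-0.04],"dr":[0,0,0]},{"travel":[0,0,-0.06],"dr":[0,0,0]},{"travel":[0,0,-0.08],"dr":[0,0,0]},{"travel":[0,0,-0.1],"dr":[0,0,0]},{"travel":[0,0,-0.1],"dr":[0,0,0]},{"travel":[0,0,-0.1],"dr":[0,0,0]},{"travel":[0,0,-0.1],"dr":[0,0,0]},{"travel":[0,0,-0.1],"dr":[0,0,0]},{"travel":[0,0,-0.1],"dr":[0,0,0]},{"travel":[0,0,-0.1],"dr":[0,0,0]},{"travel":[0,0,0],"dr":[0,0,0]},{"travel":[0,0,0],"dr":[0,0,0]},{"travel":[0,0,0],"dr":[0,0,0]}]'
python3 - <<'E'
from h import *
todo(.477,-.2625,.225,5.7)
im=viewer.camera("top")[:,:,::-1];s=viewer.camera("side")[:,:,::-1]
cv2.imwrite("pics/lift.png",np.hstack([cv2.resize(im[170:290,140:260],(400,400),interpolation=2),cv2.resize(s[170:330,190:350],(400,400),interpolation=2)]))
E
```

```text
time_s: 7.05
eef_pos: [0.4875, 0.2486, 0.2398]
eef_rot: [0.0, 0.99, -0.138, 0.002]
wrist_force: [-0.6, -0.5, -2.4]
opening: 0.2
t 7.05 pos [0.4875 0.2486 0.2398] head -15.919660007509306 q [ 0.2556  0.1097  1.6698 -0.0018  1.3594  2.1046] F [-0.6426 -0.496  -2.3679] op 0.2002598841207299
shift units [0.8671 3.2955 0.1022] rot units [ 0.0014 -0.0061 -0.7207]
```

View pics/lift.png

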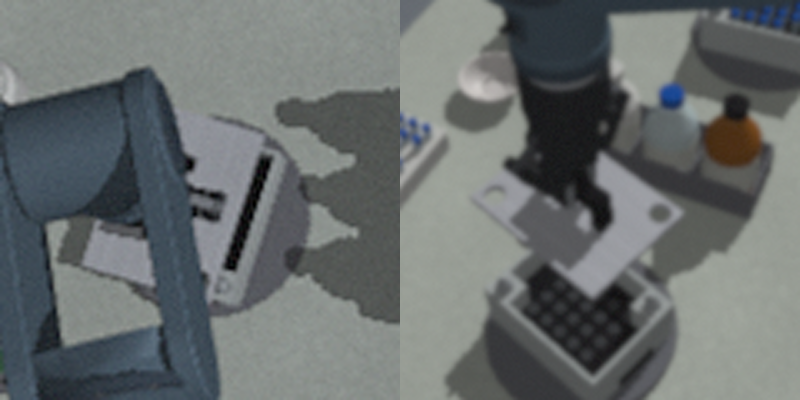

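Cover lifted level and clear, with both holes visible in the side crop at (495,190) and (660,212). Carrying it over the caddy now.

```bash
python3 -m handwheel '[{"travel":[0.025,0.1,0.0],"dr":[0,0,0]},{"travel":[0.04,0.15,0.0],"dr":[0,0,0]},{"travel":[0.05,0.2,0],"dr":[0,0,0]},{"travel":[0.05,0.2,0],"dr":[0,0,0]},{"travel":[0.05,0.2,0],"dr":[0,0,0]},{"travel":[0.05,0.2,0],"dr":[0,0,0]},{"travel":[0.05,0.2,0],"dr":[0,0,0]},{"travel":[0.05,0.2,0],"dr":[0,0,0]},{"travel":[0.05,0.2,0],"dr":[0,0,0]},{"travel":[0.05,0.2,0],"dr":[0,0,0]}]'
python3 -c "
from h import *
todo(.477,-.2625,.225,5.7)"
```

```text
time_s: 7.98
eef_pos: [0.4709, -0.0428, 0.2271]
eef_rot: [0.0, 0.991, -0.133, -0.009]
wrist_force: [0.9, 0.9, -3.3]
opening: 0.196
t 7.9833 pos [ 0.4709 -0.0428  0.2271] head -15.258563908849846 q [-0.3394 -0.0352  1.846  -0.0047  1.3488  1.4988] F [ 0.8544  0.8714 -3.296 ] op 0.19625406189795966
shift units [0.425  1.4019 0.011 ] rot units [-0.0003  0.0356 -0.6985]
```

```bash
python3 -m handwheel '[{"travel":[0.06,0.2,-0.02],"dr":[0,0.02,0]},{"travel":[0.06,0.2,-0.02],"dr":[0,0.02,0]},{"travel":[0.06,0.2,-0.02],"dr":[0,0,0]},{"travel":[0.06,0.2,0],"dr":[0,0,0]},{"travel":[0.06,0.2,0],"dr":[0,0,0]},{"travel":[0.04,0.1,0],"dr":[0,0,0]},{"travel":[0,0,0],"dr":[0,0,-0.12]},{"travel":[0,0,0],"dr":[0,0,-0.12]},{"travel":[0,0,0],"dr":[0,0,-0.12]},{"travel":[0,0,0],"dr":[0,0,-0.12]},{"travel":[0,0,0],"dr":[0,0,-0.12]},{"travel":[0,0,0],"dr":[0,0,-0.1]},{"travel":[0,0,0],"dr":[0,0,0]},{"travel":[0,0,0],"dr":[0,0,0]},{"travel":[0,0,0],"dr":[0,0,0]}]'
python3 -c "
from h import *
todo(.477,-.2625,.225,5.7)"
```

```text
time_s: 9.23
eef_pos: [0.4652, -0.2285, 0.2181]
eef_rot: [-0.006, 0.999, 0.051, -0.012]
wrist_force: [0.3, 1.0, -2.9]
opening: 0.201
t 9.2333 pos [ 0.4652 -0.2285  0.2181] head 5.891213813435589 q [-0.6822  0.0854  1.7415 -0.0061  1.3406  0.7874] F [ 0.3039  1.0252 -2.8909] op 0.20081468802672267
shift units [ 0.054   0.2327 -0.0502] rot units [-0.027   0.0431  0.0061]
```

```bash
python3 -m handwheel '[{"travel":[0.05,0.12,0],"dr":[-0.02,0.03,0]},{"travel":[0,0.11,0],"dr":[0,0,0]},{"travel":[0,0,0],"dr":[0,0,0]},{"travel":[0,0,0],"dr":[0,0,0]},{"travel":[0,0,0],"dr":[0,0,0]},{"travel":[0,0,0],"dr":[0,0,0]}]'
python3 - <<'E'
from h import *
todo(.477,-.2625,.225,5.7)
im=viewer.camera("top")[:,:,::-1];s=viewer.camera("side")[:,:,::-1]
cv2.imwrite("pics/top5.png",im);cv2.imwrite("pics/side5.png",s)
cv2.imwrite("pics/hov.png",np.hstack([cv2.resize(im[190:290,310:410],(400,400),interpolation=2),cv2.resize(s[110:210,290:390],(400,400),interpolation=2)]))
E
```

```text
time_s: 9.73
eef_pos: [0.4761, -0.265, 0.2163]
eef_rot: [-0.002, 0.999, 0.049, -0.004]
wrist_force: [0.2, -0.6, -3.0]
opening: 0.198
t 9.7333 pos [ 0.4761 -0.265   0.2163] head 5.608848582508254 q [-0.7242  0.1347  1.6909 -0.0027  1.3252  0.7494] F [ 0.2194 -0.6429 -3.0341] op 0.1977383457840897
shift units [ 0.0069 -0.0165 -0.0579] rot units [-0.0095  0.0157 -0.0031]
```

View pics/hov.png

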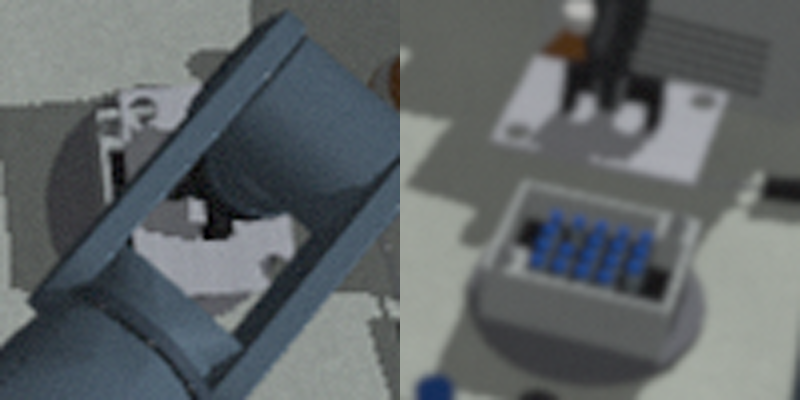

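Run:
```python
from h import *
np.set_printoptions(precision=4,suppress=True)
z=.2033
T=lambda p:ray("top",crop(p,(310,190),4),z); S=lambda p:ray("side",crop((p[0]-400,p[1]),(290,110),4),z)
a,b=T((143,107)),T((275,265));print("top",a,b,(a+b)/2,np.linalg.norm(a-b),np.degrees(np.arctan2(*(a-b)[1::-1]))-34.5)
b,a=S((703,101)),S((517,131));print("side",a,b,(a+b)/2,np.linalg.norm(a-b),np.degrees(np.arctan2(*(a-b)[1::-1])))
P=np.array([S(p)[:2] for p in[(530,52),(728,92),(697,183),(493,140)]]);print("side cover",P.mean(0),np.linalg.norm(P-np.roll(P,-1,0),axis=1))
for i in range(4):
    d=P[(i+1)%4]-P[i];print(np.degrees(np.arctan2(d[1],d[0])),end=" ")
# dock in the side view, same crop
R=lambda p:ray("side",crop((p[0]-400,p[1]),(290,110),4),.07)
P=np.array([R(p)[:2] for p in[(525,180),(700,218),(665,308),(484,260)]]);print("\nside rim",P.mean(0),np.linalg.norm(P-np.roll(P,-1,0),axis=1))
for i in range(4):
    d=P[(i+1)%4]-P[i];print(np.degrees(np.arctan2(d[1],d[0])),end=" ")
```

```text
top [ 0.5362 -0.2152  0.2033] [ 0.4172 -0.3144  0.2033] [ 0.4767 -0.2648  0.2033] 0.15494864951418413 5.30404632793153
side [ 0.5352 -0.2155  0.2033] [ 0.4167 -0.3163  0.2033] [ 0.476  -0.2659  0.2033] 0.1556199835245735 40.39267858312413
side cover [ 0.4764 -0.267 ] [0.1657 0.1215 0.1603 0.1233]
-173.74304029463607 96.63156408692163 6.84799158126119 -80.87380152544485 
side rim [ 0.4789 -0.2679] [0.1577 0.1207 0.157  0.1136]
-173.2414502344521 94.70776540380089 4.165926634302222 -84.9987501838193
```

```bash
python3 -m handwheel '[{"travel":[0,-0.013,0],"dr":[-0.01,0.015,0]},{"travel":[0,0,0.08],"dr":[0,0,0]},{"travel":[0,0,0.08],"dr":[0,0,0]},{"travel":[0,0,0.08],"dr":[0,0,0]},{"travel":[0,0,0.08],"dr":[0,0,0]},{"travel":[0,0,0.08],"dr":[0,0,0]},{"travel":[0,0,0],"dr":[0,0,0]},{"travel":[0,0,0],"dr":[0,0,0]},{"travel":[0,0,0],"dr":[0,0,0]}]'
python3 -c "
from h import *
todo(.477,-.263,.118,5.7)"
```

```text
time_s: 10.58
eef_pos: [0.4742, -0.2592, 0.148]
eef_rot: [-0.001, 0.999, 0.05, -0.001]
wrist_force: [-0.0, -0.1, -3.2]
opening: 0.201
t 10.5833 pos [ 0.4742 -0.2592  0.148 ] head 5.758033734338246 q [-0.7199  0.1975  1.7667  0.0001  1.1804  0.7503] F [-0.021  -0.0924 -3.2466] op 0.2010474755380718
shift units [0.0163 0.0279 0.1996] rot units [-0.0044  0.0039  0.0019]
```

```bash
python3 -m handwheel '[{"travel":[0.016,0.028,0],"dr":[-0.004,0.004,0]},{"travel":[0,0,0.05],"dr":[0,0,0]},{"travel":[0,0,0.05],"dr":[0,0,0]},{"travel":[0,0,0.05],"dr":[0,0,0]},{"travel":[0,0,0],"dr":[0,0,0]},{"travel":[0,0,0],"dr":[0,0,0]},{"travel":[0,0,0],"dr":[0,0,0]}]'
python3 -c "
from h import *
todo(.477,-.263,.118,5.7)"
```

```text
time_s: 11.17
eef_pos: [0.4785, -0.2645, 0.1248]
eef_rot: [0.001, 0.999, 0.05, 0.001]
wrist_force: [-0.1, -0.2, -3.2]
opening: 0.199
t 11.1667 pos [ 0.4785 -0.2645  0.1248] head 5.760215410815774 q [-0.7223  0.2372  1.7716  0.0002  1.1289  0.7479] F [-0.082  -0.2242 -3.2177] op 0.19867467167594055
shift units [-0.0088 -0.011   0.045 ] rot units [ 0.0051 -0.0052  0.002 ]
```

```bash
python3 -m handwheel '[{"travel":[-0.009,-0.011,0.04],"dr":[0.005,-0.005,0]},{"travel":[0,0,0],"dr":[0,0,0]},{"travel":[0,0,0],"dr":[0,0,0]},{"travel":[0,0,0],"dr":[0,0,0]},{"travel":[0,0,0],"dr":[0,0,0]}]'
python3 - <<'E'
from h import *
todo(.477,-.263,.118,5.7)
im=viewer.camera("top")[:,:,::-1];s=viewer.camera("side")[:,:,::-1]
cv2.imwrite("pics/top6.png",im);cv2.imwrite("pics/side6.png",s)
cv2.imwrite("pics/fin.png",np.hstack([cv2.resize(im[200:280,310:390],(400,400),interpolation=2),cv2.resize(s[130:210,295:375],(400,400),interpolation=2)]))
E
```

```text
time_s: 11.58
eef_pos: [0.4771, -0.263, 0.1187]
eef_rot: [0.0, 0.999, 0.05, 0.0]
wrist_force: [-0.0, -0.1, -2.6]
opening: 0.199
t 11.5833 pos [ 0.4771 -0.263   0.1187] head 5.7660196928932175 q [-0.7218  0.2438  1.7776  0.      1.1195  0.7483] F [-0.0396 -0.0736 -2.5624] op 0.1989697799145316
shift units [-0.0005 -0.0001  0.0046] rot units [ 0.0008 -0.0008  0.0022]
```

View pics/fin.png

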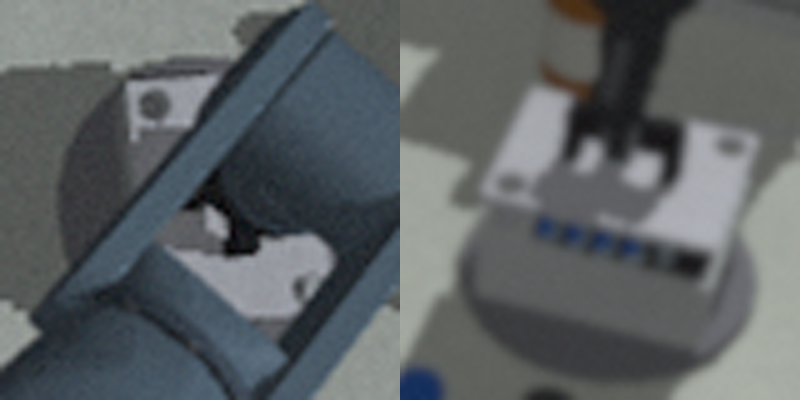

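Run:
```python
from h import *
np.set_printoptions(precision=4,suppress=True)
z=.1057
print("pins expected",[.477+.0593,-.263+.0501],[.477-.0593,-.263-.0501])
print("top a",ray("top",crop((155,104),(310,200),5),z))
for p in((513,183),(730,146)):print("side",ray("side",crop((p[0]-400,p[1]),(295,130),5),z))
# height of hole a by two-view intersection
A=lambda z:ray("top",crop((155,104),(310,200),5),z)-ray("side",crop((113,183),(295,130),5),z)
zs=np.arange(.08,.13,.002);print("z hole a",zs[np.argmin([np.linalg.norm(A(k)) for k in zs])])
a=cv2.imread("pics/top0.png").astype(int);b=cv2.imread("pics/top6.png").astype(int)
for n,(x,y,r) in dict(beaker=(330,151,14),dish=(278,156,14),jar=(134,197,13),timer=(144,279,14),caddy=(274,232,32),reagent=(418,211,14)).items():
    print(n,np.abs(a-b)[y-r:y+r,x-r:x+r].mean().round(1),end=" ")
```

```text
pins expected [0.5363, -0.2129] [0.41769999999999996, -0.3131]
top a [ 0.5354 -0.2132  0.1057]
side [ 0.5349 -0.2147  0.1057]
side [ 0.4179 -0.3138  0.1057]
z hole a 0.10600000000000002
beaker 2.1 dish 2.1 jar 2.1 timer 28.1 caddy 10.6 reagent 2.8
```

View pics/top6.png

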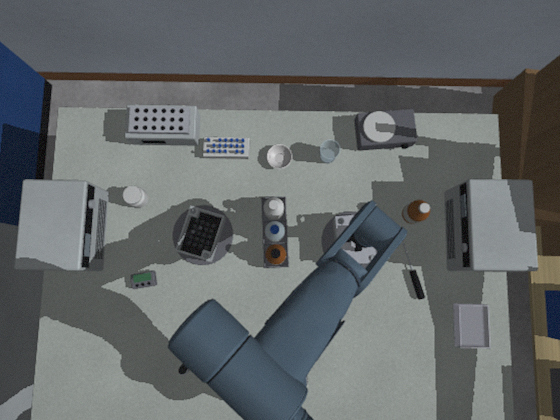

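The bench looks undisturbed. The timer (143,279) and the caddy bottles (274,210), (274,231) and (275,254) are where they were and only their lighting changed. Handing in.

```bash
python3 -c "
from bench import ctrl
print(ctrl.hand_in())"
```

```text
the job is handed in; nothing more can be done
None
```

I lifted the cover by its handle off the empty dock and carried it over the caddy with its underside about 0.20–0.22 m above the table. It is now held still above the full dock, and I handed the job in there at about 11.7 s. I have had no verdict.

**Last checks before handing in**
- **Hole positions:** Measured in the camera views, hole a was within 1–2.5 mm and hole b within 1 mm of where I placed the pins. The pin positions come from the dock's centre and angle, because the cover hid the pins themselves.
- **Height:** The underside was about 100 mm above the table, roughly 12 mm above the pin tips. Sighting hole a in both views gave the same height.
- **Level and grip:** The tool was within 0.1° of vertical. The fingers were stopped on the bar, and the wrist felt about 3 N, close to the cover's weight.
- **Bench:** The bottles and other things looked unmoved in the top view.

**Where checks disagreed**
- **Full dock centre:** The views differed by about 3 mm, and a rough early sighting of the pins by about 6 mm. I used the rim and foot values, well inside the 8 mm limit.
- **Image comparison:** The simple before-and-after comparison flagged the timer and caddy. In the last picture both are in the same place, and the change looks like the arm's shadow.

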